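Turn the indexing decorating wheel back one notch

TASK

The decorating wheel has been clicked one notch too far. With a fingertip, flip its pawl up off the teeth by the red ball lever so that it stays thrown over, push one of the wheel's black finger pegs to turn the wheel back (clockwise seen from above) one notch, then push the lever over again so that the pawl drops fully into that notch. The bowl on the wheel is freshly painted: do not touch it, let it ride round in the middle of the wheel, and leave the jar, cup and rubber rib where they are.

Things in the scene. Friction and masses are not known exactly. Their poses are not given: they have to be found in the camera images.
- stand: fixed green foot (190 mm across) of the wheel; origin on the table at the wheel's upright axis, z up. The pawl works at the wheel's edge on the stand's -y side: its nose meets the teeth at (0, -105) mm, its hinge is at (-75, -105) mm, 76 mm high, axis along y; pawl and lever swing in the stand's x-z plane
- wheel_centre (a point): centre of the wheel head's top: an aluminium disc 184 mm across, top 73 mm above the table. Below it a ring 236 mm across (floor 55 mm above the table) carries 12 saw teeth, 10 mm high, 30 deg apart, 92 to 117 mm from the axis. The head bears thin index lines and one red line, for looks
- wheel (a joint): turn of the wheel, rad; + is forward (counterclockwise from above), - is back. A notch is 0.524. With the pawl down it is stopped going back at -0.01 (next notch -0.53) and has 0.18 of forward play before a ramp lifts the pawl. Start 0.06 to 0.14. In the next notch the pawl drops home from -0.49 to -0.36; farther back its nose may catch on the tooth. Stiff (0.12 N m), stays where left
- peg_a (a point): centre of the top of a black upright finger peg, 12 mm in diameter, 36 mm tall (top 109 mm above the table), 82 mm from the wheel's axis on the head; with the wheel at 0 it stands in the stand's +x direction. The three pegs are alike
- peg_b (a point): the same for the second peg, 120 deg counterclockwise of peg_a
- peg_c (a point): the same for the third peg, 240 deg counterclockwise of peg_a
- pawl (a joint): angle of the pawl, rad: 0 is nose fully down in a notch, positive is lifted, 1.13 is thrown over against its stop. About 0.14 is nose resting on a tooth's top. A light gravity pawl (0.12 kg, its lever's ball is the heavy end): beyond about 0.81 it falls open by itself and stays, below that it falls shut
- pawl_ball (a point): centre of the red ball (24 mm in diameter) on the pawl's 8 mm lever rod, 60 mm from the hinge axis, 136 mm to the stand's -y side. Pawl down: ball 30 mm from the hinge to the stand's +x and 52 mm above it. Thrown over (65 deg about the hinge): ball 34 mm to the stand's -x and 49 mm above the hinge
- pawl_pivot (a point): point on the pawl's hinge axis in the lever's plane, 76 mm above the table; the cheek plate that carries the hinge is 85 mm high
- bowl: loose white bisque bowl, 120 mm across, 62 mm high, standing on the middle of the wheel head; origin at the centre of its underside, z up
- glaze_jar: loose screw-lid glaze jar, white with a grey band, 64 mm across, 87 mm high; origin at the centre of its underside
- water_cup: loose teal plastic cup, 80 mm across, 94 mm high; origin at the centre of its underside
- rib: loose red kidney-shaped rubber rib lying flat, 45 x 96 x 9 mm; origin at the centre of its underside
There are look-alikes about, which are no part of the job. What is shaped like the bowl but orange or yellow is not meant.

How it is judged:
On the way, in this order (a step that is already met when the one before it is completed fails the run):
1. the pawl is thrown over and stays up while the wheel is still in its old notch (value of joint pawl above 0.95 rad and value of joint wheel above -0.12 rad), for 0.2 s.
2. the wheel is turned back about one notch with the pawl still up (value of joint pawl above 0.95 rad and value of joint wheel between -0.8 and -0.27 rad), for 0.2 s.
At the end, for the whole second after the job is handed in: the pawl is fully down (under 0.04 rad) in the notch next back from the first (wheel between -0.57 and -0.32 rad), the wheel is at rest, and the bowl stands upright within 15 mm of the wheel's centre (value of joint pawl below 0.04 rad and value of joint wheel between -0.57 and -0.32 rad and velocity of joint wheel between -0.05 and 0.05 rad/s and horizontal distance between bowl and wheel_centre below 0.015 m and angle between bowl's own z axis and vertical below 0.1 rad and height (world z) of bowl above 0.065 m); the robot touches nothing.
It fails at once if the freshly painted bowl is touched by the robot (contact force between bowl and the fingers above 0.3 N or contact force between bowl and the arm above 0.3 N).
It fails at once if the bowl is lifted, tipped or shoved off the middle of the wheel (height (world z) of bowl above 0.085 m or angle between bowl's own z axis and vertical above 0.2 rad or horizontal distance between bowl and wheel_centre above 0.02 m).
It fails at once if the jar, cup or rib is lifted, carried or pushed away (more than 20 mm) (distance of any of glaze_jar, water_cup, rib from where it was at the start of the episode above 0.02 m).
It also fails if it takes over 58 s, if anything falls off the work surface, if the arm or the gripper's body presses on something with over 40 N, if the wrist force passes 120 N, or if a joint passes its speed limit or range.

ROBOT

A 6-joint arm with a two-finger parallel gripper is mounted at the origin on the work surface; the furniture and walls round the work are solid. World frame = base frame: x ahead of the robot, y to its left, z up, the work surface at z = 0. Lengths are in m, angles in rad, forces in N, time in s.
With the tool pointing down it reaches from about 0.325 to 0.775 m from the base axis. Payload 5.5 kg.
Tool frame: the origin (TCP) lies between the finger pads; the fingertips stand r.tips_ahead ahead of it and the grasp point (between the pads) lies 8 mm behind it (r.tips_ahead is the distance from the TCP to the fingertips, in m); z points along the fingers, y is the line along which they close (so a half turn about z gives the same grasp; the last joint's range is limited). The gripper opens to 85 mm and grips with 20 to 120 N. Pads are 22 mm wide; open, the fingers measure 114 mm over their backs; the gripper's body (76 mm by 85 mm) begins 54 mm behind the grasp point. The pads swing forward as they close: fully open they stand 13 mm farther back than shut.
Start: joints at [-0.057, 0.091, 1.231, -0, 1.82, -0.057], TCP at [0.6, -0, 0.242] pointing down, gripper open.
Joint ranges: [-2.87, 2.87], [-0.86, 2.18], [0.17, 2.46], [-1.51, 4.65], [0.06, 2.69], [-2.65, 2.65]. Speed limits (rad/s): [2.57, 2.57, 3.01, 3.14, 3.14, 3.14].

INTERFACE

Orientations are given as [roll, pitch, yaw] about the fixed x, y, z axes, in that order (R = Rz(yaw) Ry(pitch) Rx(roll)).
In Python, from workcell import sensors, optics, r gives the robot as it stands.
- The arm moves only by the tool apply_moves, never from a script. Its argument "rows" is a list of rows, each a list of 7 numbers: the closure, from -1 (fully open) to 1 (shut), then the shift along the tool's x, y, z in units of 750 mm (1.0 is 750 mm), then the turn, a rotation vector about the tool's x, y, z in units of pi rad (1.0 is pi rad). A call has 1 to 20 rows; each row is the pose to reach, as a shift and turn from the pose commanded when the call began, along the tool's axes at that moment, turning the shorter way round; what a row does not reach only later rows make up. A row lasts 1/12 s, in which the tool goes at most 41.7 mm and 7.16 degrees, less where a joint would pass 70% of its speed; a pose out of reach is approached as far as the arm can. A call with a number of a shift or a turn outside -1 to 1 is refused whole. A call with a gripper value outside its range is refused whole. The fingers move at their own pace and stop on an object; "grip_force" is the grip in N (left out, the last holds). Time passes only in rows, so rows that repeat a pose let the fingers close. It gives the time, the measured TCP pose, the force, the opening and the grip force at its end, in the units of the state.
- sensors.get_obs(): the state, without advancing time (a new reading comes with each control period).
- optics.snapshot(name): name is "scene" or "side" or "wrist"; returns (picture, depth): 384x512x3 uint8, red, green, blue; 384x512 float32, m along the optical axis (not along the pixel's ray), 0 where there is no reading.
- optics.calibration(name): a dict with "intrinsics" (3x3 intrinsics, pixels), "rvec" (rotation vector, rad) and "tvec" (3), from world to camera coordinates, as OpenCV has them. Camera axes: x right, y down, z forward; pixel columns grow to the right and rows downward; lengths in m; the calibration is good to about 2 mm. A picture is of the moment at which its call begins: read the wrist's pose just before it. calibration takes no time and is no camera call; for the wrist camera it gives the pose at the moment of the call.
- r.job_done(): hands the job in; it is judged then, once.
The state is a dict: "time": time; "q": joint angles; "joint_vel": joint speeds; "joint_torque": joint torques, N m; "tool_pos": TCP position; "ee_rot": TCP orientation; "force": force on the tool from outside, world axes, zero at the start; "torque": the same for the moment, N m; "opening": opening from 0.0 (shut) to 1.0 (fully open); "grasp_force": force on a finger pad.
Only numpy, scipy, OpenCV 4.12 (cv2) and the standard library are available. Lean on these libraries where they do the work, as an engineer would, in place of code of your own. Each camera call takes 0.05 s, during which the arm holds its last target. There are 200 camera calls.

## Working session

There is one attempt and no reset: what is moved stays moved. The work goes in short steps, Python scripts to look and compute and a tool call to move; the robot and the scene stay as the last step left them, time stands still between calls to the robot, and variables do not carry over. Pictures are saved under pics/ and viewed, at most 10 in all, crops included, and the job is handed in when it is done.

Besides the shell and the picture viewer there is one more tool, called after "Call:" by a JSON object that holds its "fn" and its "kwargs". apply_moves: Moves the arm, as the interface text tells. Its arguments: {"type":"object","properties":{"rows":{"type":"array"},"grip_force":{"type":"number"}},"required":["rows"]}

```bash
mkdir -p pics; cat > h.py <<'E'
import numpy as np, cv2
from workcell import sensors, optics, r
def cal(n):
    c=optics.calibration(n); K=np.array(c["intrinsics"]); R=cv2.Rodrigues(np.array(c["rvec"],float))[0]; t=np.array(c["tvec"],float).ravel(); return K,R,t
def snap(n):
    c=cal(n); im,d=optics.snapshot(n); return im,d,c
def cloud(d,c):
    K,R,t=c; v,u=np.mgrid[:d.shape[0],:d.shape[1]]
    p=np.stack([(u-K[0,2])/K[0,0]*d,(v-K[1,2])/K[1,1]*d,d],-1)
    return (p-t)@R
def plane(u,v,z,c):
    K,R,t=c; ray=R.T@np.linalg.inv(K)@np.array([u,v,1.]); o=-R.T@t
    return o+ray*(z-o[2])/ray[2]
E
python3 - <<'E'
from h import *
ims=[]
for n in ["scene","side"]:
    im,d,c=snap(n); np.savez(n,im=im,d=d,K=c[0],R=c[1],t=c[2])
    cv2.imwrite(f"pics/{n}0.png",cv2.resize(im[:,:,::-1],(800,600)))
    print(n,-c[1].T@c[2])
print(r.tips_ahead, sensors.get_obs())
E
```

```text
scene [-0.19774415 -0.63246451  0.5901927 ]
side [0.29978666 0.73427647 0.68018865]
0.011 {'time': 0.1, 'q': array([-5.66964110e-02,  9.18339156e-02,  1.23178757e+00,  1.29747200e-05,
        1.81977106e+00, -5.67162364e-02]), 'joint_vel': array([-0.00020717, -0.00243096, -0.0020044 ,  0.00059027, -0.00170094,
       -0.0012624 ]), 'joint_torque': array([ 2.62064459e-03, -4.60215712e+01, -4.19218469e+01, -9.60827560e-05,
        1.05514470e-02,  1.00166855e-05]), 'tool_pos': array([5.99774421e-01, 1.73318396e-05, 2.41221277e-01]), 'ee_rot': array([-3.13979637e+00, -1.14588235e-04,  1.57081924e+00]), 'force': array([ 0.02809651, -0.98459975, -0.71346328]), 'torque': array([-0.02586869, -0.01052627,  0.03813647]), 'grasp_force': 0.0, 'opening': 1.003915258438649}
```

View pics/scene0.png

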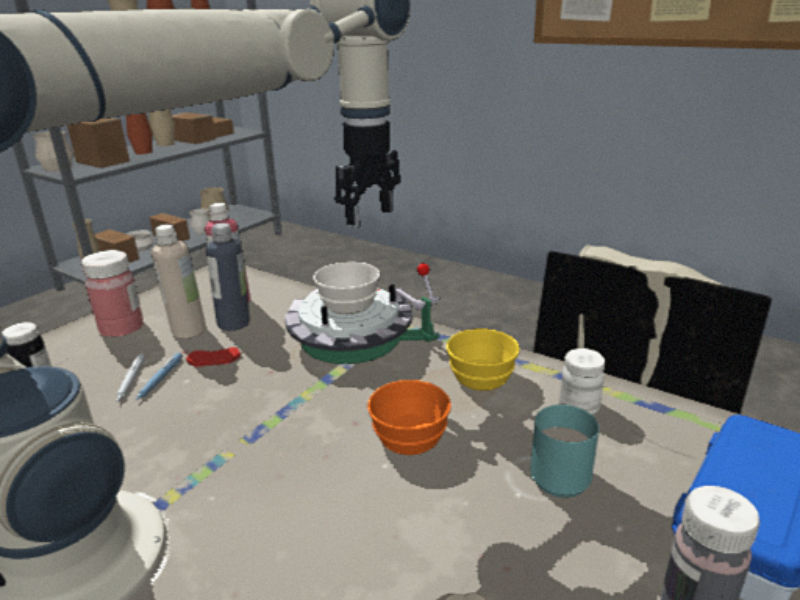

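View pics/side0.png

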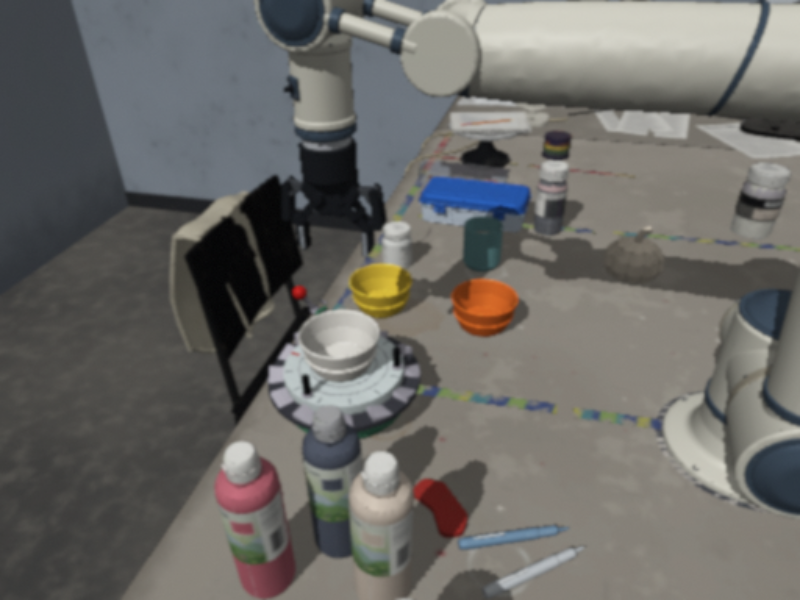

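The two pictures show the wheel with the white bowl at scene (345,300) and side (342,370). The red ball is at scene (423,270) and side (299,292). Black pegs are at scene (324,315) and (392,295), and at side (306,385) and (397,355). Rib, cup and jar are well clear of the wheel.

```bash
cat > m.py <<'E'
from h import *
from scipy.optimize import least_squares
def fitc(P,rad=None):
    f=lambda p: np.hypot(P[:,0]-p[0],P[:,1]-p[1])-(rad or p[2])
    return least_squares(f,[*P.mean(0)[:2],rad or .1],loss='soft_l1',f_scale=.002).x
rays=[]
for n,box in [("scene",(250,160,290,185)),("side",(180,175,205,200))]:
    z=np.load(n+".npz"); im,d=z['im'],z['d']; c=(z['K'],z['R'],z['t']); X=cloud(d,c)
    hsv=cv2.cvtColor(im,cv2.COLOR_RGB2HSV)
    red=((hsv[...,0]<8)|(hsv[...,0]>172))&(hsv[...,1]>150)&(hsv[...,2]>80)
    m=np.zeros_like(red); m[box[1]:box[3],box[0]:box[2]]=1; m&=red
    v,u=np.nonzero(m); print(n,"ball px",u.mean(),v.mean(),m.sum(),"surf",np.median(X[m],0))
    o=-c[1].T@c[2]; ry=plane(u.mean(),v.mean(),0,c)-o; rays.append((o,ry/np.linalg.norm(ry)))
    reg=(abs(X[...,0]-.62)<.3)&(abs(X[...,1])<.3)&(d>0)
    # bowl rim: light unsaturated points z .12-.14
    b=reg&(X[...,2]>.125)&(X[...,2]<.14)&(hsv[...,1]<60)&(hsv[...,2]>110)
    print(" bowl rim n",b.sum(),X[b].min(0),X[b].max(0),np.median(X[b],0))
    w=reg&(abs(X[...,2]-.073)<.004)&(hsv[...,1]<60)&(hsv[...,2]>110)
    print(" head n",w.sum(),np.percentile(X[w],[1,99],axis=0).round(3).tolist())
    g=reg&(hsv[...,0]>60)&(hsv[...,0]<90)&(hsv[...,1]>120)&(X[...,2]<.1)
    print(" green n",g.sum(),np.percentile(X[g],[1,99],axis=0).round(3).tolist())
    k=reg&(hsv[...,2]<60)&(X[...,2]>.08)&(X[...,2]<.115)
    nl,lab,st,ce=cv2.connectedComponentsWithStats(k.astype(np.uint8))
    for i in range(1,nl):
        if st[i,4]>15:
            q=X[lab==i]; print("  black",ce[i].round(1),st[i,4],np.median(q,0).round(4),q[:,2].max().round(3))
(o1,a),(o2,b)=rays
s=np.linalg.lstsq(np.c_[a,-b],o2-o1,rcond=None)[0]; p,q=o1+a*s[0],o2+b*s[1]
print("ball",(p+q)/2,"gap",np.linalg.norm(p-q))
E
python3 m.py
```

```text
scene ball px 270.3863636363636 171.8409090909091 44 surf [ 0.68370765 -0.05278685  0.13247343]
 bowl rim n 314 [ 0.4763282  -0.01119555  0.1250153 ] [0.64864104 0.29665631 0.13966367] [0.57865471 0.0573452  0.13121892]
 head n 897 [[0.479, -0.064, 0.069], [0.671, 0.277, 0.077]]
 green n 267 [[0.492, -0.089, 0.007], [0.668, 0.086, 0.081]]
  black [250.7 186.5] 32 [ 0.6345 -0.0164  0.0973] 0.109
  black [207.3 200.8] 31 [0.501  0.0314 0.0952] 0.109
side ball px 190.95081967213116 186.44262295081967 61 surf [ 0.68646616 -0.04290013  0.13209777]
 bowl rim n 425 [ 0.52659451 -0.00932491  0.12500715] [0.6446527  0.11019862 0.13710676] [0.58625064 0.03596303 0.13187351]
 head n 1521 [[0.495, -0.021, 0.07], [0.672, 0.137, 0.076]]
 green n 11 [[0.512, 0.107, 0.009], [0.532, 0.125, 0.014]]
  black [253.6 227.3] 42 [0.5006 0.0376 0.0979] 0.11
  black [195.6 246.1] 34 [0.6085 0.1289 0.0943] 0.109
ball [ 0.68960486 -0.04750812  0.12900542] gap 8.327151664321151e-05
```

```bash
python3 - <<'E'
from h import *
H=np.zeros((18,26))
for n in ["scene","side"]:
    z=np.load(n+".npz"); X=cloud(z['d'],(z['K'],z['R'],z['t']))[z['d']>0]
    X=X[X[:,2]<.24]
    i=((X[:,0]-.4)/.025).astype(int); j=((X[:,1]+.35)/.025).astype(int)
    k=(X[:,0]>.4)&(i<18)&(X[:,1]>-.35)&(j<26)
    np.maximum.at(H,(i[k],j[k]),X[k,2]*1000)
print("y0",[int(-350+25*j) for j in range(26)])
for i in range(18): print(400+25*i,H[i].astype(int).tolist())
C=np.array([.585,.0485]);a=np.radians(65.8);ex=np.array([np.cos(a),np.sin(a)]);ey=np.array([-ex[1],ex[0]])
hp=C-.075*ex-.136*ey
print("hinge",hp,"ball",hp+.03*ex,"thrown",hp-.034*ex)
for s in (.075,.030,-.010,-.06): print(s,hp+s*ex)
E
```

```text
y0 [-350, -325, -300, -275, -250, -225, -200, -175, -150, -125, -100, -75, -50, -25, 0, 25, 50, 75, 100, 125, 150, 175, 200, 225, 250, 275]
400 [2, 1, 1, 62, 34, 13, 14, 62, 62, 2, 2, 4, 2, 3, 3, 2, 3, 3, 2, 3, 10, 11, 11, 11, 2, 2]
425 [2, 2, 2, 62, 62, 25, 54, 64, 4, 1, 3, 2, 2, 2, 3, 3, 4, 3, 2, 2, 3, 11, 10, 2, 2, 2]
450 [1, 2, 1, 3, 62, 62, 64, 63, 3, 2, 2, 2, 3, 3, 64, 66, 61, 65, 2, 2, 2, 3, 1, 2, 2, 90]
475 [2, 1, 1, 3, 3, 2, 3, 2, 2, 3, 3, 2, 66, 65, 74, 108, 74, 73, 60, 61, 1, 2, 1, 92, 207, 208]
500 [2, 2, 1, 3, 3, 2, 2, 3, 2, 3, 3, 55, 65, 74, 75, 110, 75, 75, 74, 67, 48, 2, 1, 163, 208, 209]
525 [3, 2, 1, 2, 64, 62, 60, 4, 3, 2, 1, 66, 74, 75, 135, 136, 136, 136, 74, 73, 59, 2, 2, 1, 192, 193]
550 [3, 2, 2, 62, 63, 61, 62, 63, 2, 1, 1, 66, 74, 135, 136, 85, 73, 136, 136, 76, 64, 0, 2, 2, 3, 3]
575 [2, 2, 63, 63, 11, 0, 33, 63, 3, 2, 1, 56, 75, 137, 111, 86, 0, 119, 135, 74, 57, 0, 2, 2, 3, 2]
600 [2, 3, 62, 60, 13, 0, 35, 63, 1, 2, 1, 65, 74, 135, 135, 96, 103, 136, 135, 109, 65, 2, 1, 2, 2, 1]
625 [2, 1, 59, 62, 46, 27, 62, 61, 2, 2, 13, 86, 77, 109, 136, 135, 135, 135,
[... 243 characters left out ...]
, 1, 0, 1, 2, 125, 0, 1, 0, 54, 53, 3, 1, 2, 2, 1, 2, 2, 2, 2]
725 [0, 0, 1, 1, 1, 1, 0, 2, 0, 0, 1, 0, 0, 0, 0, 2, 0, 2, 2, 0, 0, 1, 1, 1, 1, 1]
750 [0, 0, 0, 0, 0, 0, 0, 0, 0, 0, 0, 0, 0, 0, 0, 0, 0, 0, 0, 0, 0, 0, 0, 0, 0, 0]
775 [0, 0, 0, 0, 0, 0, 0, 0, 0, 0, 0, 0, 0, 0, 0, 0, 0, 0, 0, 0, 0, 0, 0, 0, 0, 0]
800 [0, 0, 0, 0, 0, 0, 0, 0, 0, 0, 0, 0, 0, 0, 0, 0, 0, 0, 0, 0, 0, 0, 0, 0, 0, 0]
825 [0, 0, 0, 0, 0, 0, 0, 0, 0, 0, 0, 0, 0, 0, 0, 0, 0, 0, 0, 0, 0, 0, 0, 0, 0, 0]
hinge [ 0.67830411 -0.07565854] ball [ 0.6906018  -0.04829494] thrown [ 0.66436673 -0.10667063]
0.075 [ 0.70904834 -0.00724953]
0.03 [ 0.6906018  -0.04829494]
-0.01 [ 0.67420488 -0.08477974]
-0.06 [ 0.65370873 -0.13038575]
```

Call:
{"fn": "apply_moves", "kwargs": {"rows": [[1,-0.0093,0.1453,0,0,0,0.134],[1,-0.0093,0.1453,0,0,0,0.134],[1,-0.0093,0.1453,0,0,0,0.134],[1,-0.0093,0.1453,0,0,0,0.134],[1,-0.0093,0.1453,0,0,0,0.134],[1,-0.0093,0.1453,0,0,0,0.134],[1,-0.0093,0.1453,0.04,0,0,0.134],[1,-0.0093,0.1453,0.08,0,0,0.134],[1,-0.0093,0.1453,0.12,0,0,0.134],[1,-0.0093,0.1453,0.15,0,0,0.134],[1,-0.0093,0.1453,0.15,0,0,0.134],[1,-0.0093,0.1453,0.15,0,0,0.134],[1,-0.0093,0.1453,0.15,0,0,0.134]]}}

```text
time: 1.18
tool_pos: [0.7094, -0.007, 0.133]
ee_rot: [3.138, -0.001, 1.151]
force: [0.3, -0.0, 1.0]
opening: 0.001
grasp_force: 0.0
```

```bash
cat > look.py <<'E'
from h import *; import sys
a,_,_=snap("scene"); b,_,_=snap("side")
A=cv2.resize(a[120:250,170:300],(400,400)); B=cv2.resize(b[140:280,150:290],(400,400))
cv2.imwrite("pics/"+sys.argv[1]+".png",np.hstack([A,B])[:,:,::-1]); print(sensors.get_obs()["tool_pos"])
E
python3 look.py l1
```

```text
[ 0.71004897 -0.00699011  0.13374022]
```

View pics/l1.png

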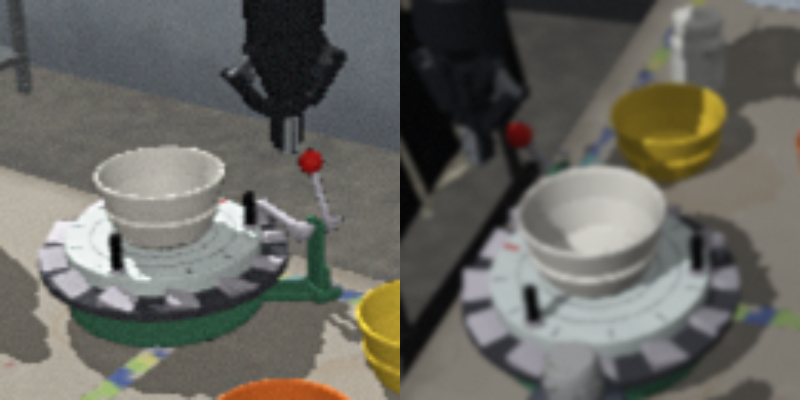

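The left pane shows the shut fingertips at (292,150), beside the red ball at (312,162) and at ball height, on the +x side. The bowl and pegs are clear.

Call:
{"fn": "apply_moves", "kwargs": {"rows": [[1,0,0,0.008,0,0,0],[1,-0.006,0,0.008,0,0,0],[1,-0.013,0,0.008,0,0,0],[1,-0.02,0,0.008,0,0,0],[1,-0.027,0,0.008,0,0,0],[1,-0.034,0,0.008,0,0,0],[1,-0.041,0,0.008,0,0,0],[1,-0.048,0,0.008,0,0,0],[1,-0.055,0,0.008,0,0,0],[1,-0.062,0,0.008,0,0,0],[1,-0.069,0,0.008,0,0,0],[1,-0.076,0,0.008,0,0,0],[1,-0.083,0,0.008,0,0,0],[1,-0.09,0,0.008,0,0,0],[1,-0.096,0,0.008,0,0,0],[1,-0.102,0,0.008,0,0,0],[1,-0.107,0,0.008,0,0,0],[1,-0.11,0,0.008,0,0,0],[1,-0.11,0,0.008,0,0,0],[1,-0.11,0,0.008,0,0,0]]}}

```text
time: 2.95
tool_pos: [0.6753, -0.0823, 0.1238]
ee_rot: [3.142, -0.0, 1.15]
force: [-0.7, -0.3, 0.1]
opening: -0.001
grasp_force: 0.0
```

```bash
cat > ball.py <<'E'
from h import *
hp=np.array([.6783,-.0757,.076]); a=np.radians(65.8); ex=np.array([np.cos(a),np.sin(a),0])
R=[]
for n in ("scene","side"):
    im,d,c=snap(n); K,Rm,t=c
    h=cv2.cvtColor(im,cv2.COLOR_RGB2HSV); m=((h[...,0]<8)|(h[...,0]>172))&(h[...,1]>150)&(h[...,2]>80)
    p=Rm@(hp+[0,0,.055])+t; p=K@p/p[2]; v,u=np.mgrid[:384,:512]; m&=np.hypot(u-p[0],v-p[1])<32
    v,u=np.nonzero(m); print(n,m.sum())
    if m.sum()>5:
        o=-Rm.T@t; y=plane(u.mean(),v.mean(),0,c)-o; R.append((o,y/np.linalg.norm(y)))
        N=np.array([-ex[1],ex[0],0]); q=o+y*(N@(hp-o))/(N@y)-hp
        print(" plane: s",q@ex,"z",q[2],"pawl",np.arctan2(q[2],q@ex)-np.radians(60))
E
python3 ball.py; python3 look.py l2
```

```text
scene 47
 plane: s -0.03270107000269626 z 0.04880449159710777 pawl 1.1139346628249533
side 13
 plane: s -0.04136577698904977 z 0.049850988554287004 pawl 1.2162413682191244
[ 0.67534036 -0.0820413   0.12373429]
```

View pics/l2.png

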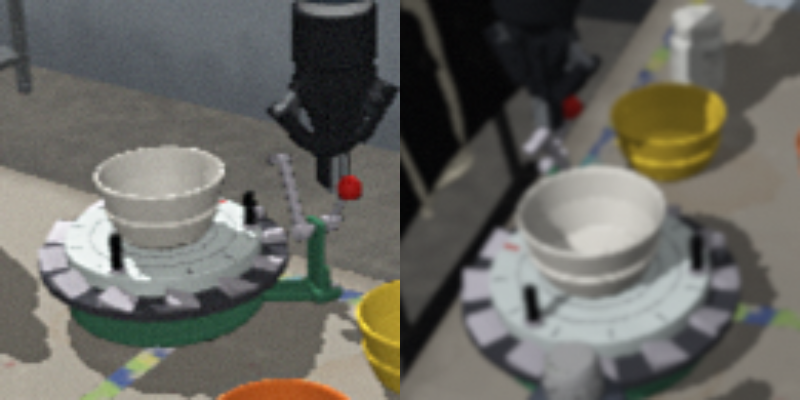

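The pawl is thrown over: the ball at left pane (350,187) is on the far side and the pawl arm points up at (285,170). Next I lift off and go to peg_b.

Call:
{"fn": "apply_moves", "kwargs": {"rows": [[1,0.004,0,-0.04,0,0,0],[1,0.004,0,-0.09,0,0,0],[1,0.004,0,-0.14,0,0,0],[1,0.004,0,-0.173,0,0,0],[1,0.004,0,-0.173,0,0,0],[1,0.0013,-0.2595,-0.173,0,0,0.366],[1,0.0013,-0.2595,-0.173,0,0,0.366],[1,0.0013,-0.2595,-0.173,0,0,0.366],[1,0.0013,-0.2595,-0.173,0,0,0.366],[1,0.0013,-0.2595,-0.173,0,0,0.366],[1,0.0013,-0.2595,-0.173,0,0,0.366],[1,0.0013,-0.2595,-0.173,0,0,0.366],[1,0.0013,-0.2595,-0.173,0,0,0.366],[1,0.0013,-0.2595,-0.173,0,0,0.366],[1,0.0013,-0.2595,-0.173,0,0,0.366],[1,0.0013,-0.2595,-0.173,0,0,0.366],[1,0.0013,-0.2595,-0.173,0,0,0.366],[1,0.0013,-0.2595,-0.173,0,0,0.366]]}}

```text
time: 4.65
tool_pos: [0.4981, -0.0018, 0.2533]
ee_rot: [-3.142, 0.0, 0.003]
force: [0.5, 0.1, -0.8]
opening: 0.0
grasp_force: 0.0
```

```bash
python3 ball.py; cat > pegs.py <<'E'
from h import *
C=np.array([.585,.0485])
for n in ("scene","side"):
    im,d,c=snap(n); X=cloud(d,c); o=-c[1].T@c[2]
    k=(d>0)&(cv2.cvtColor(im,cv2.COLOR_RGB2HSV)[...,2]<60)&(X[...,2]>.08)&(X[...,2]<.115)&(np.hypot(X[...,0]-C[0],X[...,1]-C[1])<.1)
    nl,lab,st,ce=cv2.connectedComponentsWithStats(k.astype(np.uint8))
    for i in range(1,nl):
        if st[i,4]>12:
            q=np.median(X[lab==i],0)[:2]; e=q-o[:2]; q=q+.0055*e/np.linalg.norm(e)-C
            th=np.degrees(np.arctan2(q[1],q[0])); w=((th-65.8+60)%120)-60
            print(n,st[i,4],"peg",(q+C).round(4),"r",np.hypot(*q).round(4),"th",th.round(1),"wheel mod120",np.radians(w).round(3))
E
python3 pegs.py; python3 -c "
from h import *;s=sensors.get_obs();print(s['time'],s['tool_pos'],s['ee_rot'],s['q'])"
```

```text
scene 47
 plane: s -0.03270107000269626 z 0.04880449159710777 pawl 1.1139346628249533
side 50
 plane: s -0.036044101979373244 z 0.04932346291033625 pawl 1.154678598280302
scene 32 peg [ 0.6394 -0.0136] r 0.0825 th -48.8 wheel mod120 0.094
scene 32 peg [0.5047 0.0344] r 0.0815 th -170.1 wheel mod120 0.072
side 42 peg [0.5023 0.0321] r 0.0843 th -168.8 wheel mod120 0.095
side 34 peg [0.6112 0.124 ] r 0.0799 th 70.8 wheel mod120 0.088
4.85 [ 0.49807573 -0.00187339  0.2534682 ] [-3.14156883e+00  7.80593804e-05  8.55463193e-04] [-7.20885711e-02 -1.80199316e-01  1.47421945e+00  1.87839950e-05
  1.84765211e+00  1.49785743e+00]
```

Call:
{"fn": "apply_moves", "kwargs": {"rows": [[1,0,0,0.05,0,0,0],[1,0,0,0.1,0,0,0],[1,0,0,0.14,0,0,0],[1,0,0,0.17,0,0,0],[1,0,0,0.19,0,0,0],[1,0,0,0.199,0,0,0],[1,0,0,0.199,0,0,0],[1,0,-0.006,0.199,0,0,0],[1,0,-0.012,0.199,0,0,0],[1,0,-0.018,0.199,0,0,0],[1,0,-0.024,0.199,0,0,0],[1,0,-0.03,0.199,0,0,0],[1,0.001,-0.036,0.199,0,0,0],[1,0.001,-0.042,0.199,0,0,0],[1,0.002,-0.048,0.199,0,0,0],[1,0.002,-0.054,0.199,0,0,0],[1,0.002,-0.056,0.199,0,0,0],[1,0.002,-0.056,0.199,0,0,0],[1,0.002,-0.056,0.199,0,0,0]]}}

```text
time: 6.43
tool_pos: [0.4995, 0.0405, 0.1041]
ee_rot: [-3.141, 0.0, 0.0]
force: [0.1, 0.3, 0.3]
opening: -0.003
grasp_force: 0.0
```

```bash
python3 pegs.py; python3 look.py l3
```

```text
scene 30 peg [ 0.6163 -0.027 ] r 0.0817 th -67.5 wheel mod120 -0.232
scene 18 peg [0.5035 0.0624] r 0.0827 th 170.3 wheel mod120 -0.27
scene 23 peg [0.5004 0.0316] r 0.0863 th -168.7 wheel mod120 0.096
side 75 peg [0.5004 0.055 ] r 0.0848 th 175.6 wheel mod120 -0.178
side 34 peg [0.6341 0.1116] r 0.0799 th 52.1 wheel mod120 -0.238
[0.49954176 0.04008315 0.10420584]
```

View pics/l3.png

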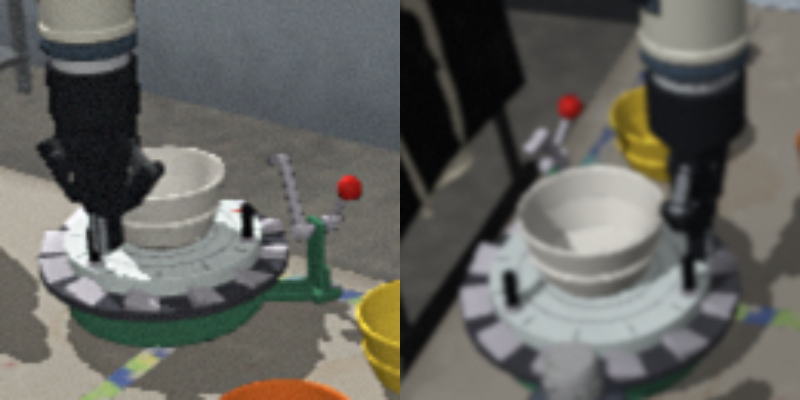

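The wheel is at about -0.236. The finger is behind the peg at left pane (95,245), and the pawl is still up with the bowl centred. About 15 mm more is needed.

Call:
{"fn": "apply_moves", "kwargs": {"rows": [[1,0.001,-0.005,0,0,0,0],[1,0.002,-0.01,0,0,0,0],[1,0.003,-0.015,0,0,0,0],[1,0.004,-0.0185,0,0,0,0],[1,0.004,-0.0205,0,0,0,0],[1,0.004,-0.0205,0,0,0,0],[1,0.004,-0.0205,0,0,0,0],[1,0.004,-0.0205,0,0,0,0]]}}

```text
time: 7.3
tool_pos: [0.5026, 0.0557, 0.1043]
ee_rot: [-3.141, -0.0, 0.0]
force: [0.1, 0.1, -0.3]
opening: 0.001
grasp_force: 0.0
```

```bash
python3 pegs.py; python3 ball.py
```

```text
scene 30 peg [ 0.6011 -0.0308] r 0.0809 th -78.5 wheel mod120 -0.425
scene 18 peg [0.5055 0.0763] r 0.0842 th 160.7 wheel mod120 -0.437
scene 20 peg [0.5025 0.0476] r 0.0825 th -179.4 wheel mod120 -0.091
side 67 peg [0.5052 0.0718] r 0.0831 th 163.7 wheel mod120 -0.386
side 33 peg [0.6454 0.1008] r 0.0799 th 40.9 wheel mod120 -0.435
scene 47
 plane: s -0.03270107000269626 z 0.04880449159710777 pawl 1.1139346628249533
side 52
 plane: s -0.03605415339822414 z 0.049410072743559866 pawl 1.153975822609796
```

Call:
{"fn": "apply_moves", "kwargs": {"rows": [[1,0,0.01,0,0,0,0],[1,0,0.01,-0.03,0,0,0],[1,0,0.01,-0.08,0,0,0],[1,0,0.01,-0.13,0,0,0],[1,0,0.01,-0.18,0,0,0],[1,0,0.01,-0.2,0,0,0],[1,0.1933,0.2664,-0.2,0,0,-0.3656],[1,0.1933,0.2664,-0.2,0,0,-0.3656],[1,0.1933,0.2664,-0.2,0,0,-0.3656],[1,0.1933,0.2664,-0.2,0,0,-0.3656],[1,0.1933,0.2664,-0.2,0,0,-0.3656],[1,0.1933,0.2664,-0.2,0,0,-0.3656],[1,0.1933,0.2664,-0.2,0,0,-0.3656],[1,0.1933,0.2664,-0.2,0,0,-0.3656],[1,0.1933,0.2664,-0.2,0,0,-0.3656],[1,0.1933,0.2664,-0.2,0,0,-0.3656],[1,0.1933,0.2664,-0.2,0,0,-0.3656],[1,0.1933,0.2664,-0.2,0,0,-0.3656],[1,0.1933,0.2664,-0.2,0,0,-0.3656],[1,0.1933,0.2664,-0.2,0,0,-0.3656]]}}

```text
time: 9.17
tool_pos: [0.6474, -0.1444, 0.2543]
ee_rot: [3.142, 0.0, 1.148]
force: [0.0, 0.5, -0.1]
opening: 0.001
grasp_force: 0.0
```

```bash
python3 pegs.py; python3 ball.py;  python3 -c "
from h import *;s=sensors.get_obs();print(s['time'],s['tool_pos'],s['ee_rot'])"
```

```text
scene 29 peg [ 0.6013 -0.0308] r 0.0809 th -78.4 wheel mod120 -0.422
scene 28 peg [0.5079 0.0769] r 0.0822 th 159.8 wheel mod120 -0.454
side 32 peg [0.6457 0.1014] r 0.0806 th 41.1 wheel mod120 -0.432
side 37 peg [0.506  0.0739] r 0.083 th 162.2 wheel mod120 -0.412
scene 47
 plane: s -0.03270107000269626 z 0.04880449159710777 pawl 1.1139346628249533
side 51
 plane: s -0.036330579450918936 z 0.04923110099747281 pawl 1.1593495979967934
9.3667 [ 0.64751209 -0.14421154  0.25435293] [ 3.14145021e+00 -3.91382451e-05  1.14842681e+00]
```

Call:
{"fn": "apply_moves", "kwargs": {"rows": [[1,0,0,0.05,0,0,0],[1,0,0,0.1,0,0,0],[1,0,0,0.15,0,0,0],[1,0,0,0.175,0,0,0],[1,0,0,0.175,0,0,0],[1,0.01,0,0.175,0,0,0],[1,0.018,0,0.175,0,0,0],[1,0.024,0,0.175,0,0,0],[1,0.03,0,0.175,0,0,0],[1,0.036,0,0.175,0,0,0],[1,0.042,0,0.175,0,0,0],[1,0.048,0,0.175,0,0,0],[1,0.054,0,0.175,0,0,0],[1,0.06,0,0.175,0,0,0],[1,0.066,0,0.175,0,0,0],[1,0.072,0,0.175,0,0,0],[1,0.073,0,0.175,0,0,0],[1,0.073,0,0.175,0,0,0],[1,0.06,0,0.175,0,0,0],[1,0.05,0,0.175,0,0,0]]}}

```text
time: 11.03
tool_pos: [0.6625, -0.1109, 0.1229]
ee_rot: [-3.142, 0.001, 1.149]
force: [-0.2, -0.4, 0.3]
opening: 0.0
grasp_force: 0.0
```

```bash
python3 pegs.py; python3 ball.py; python3 look.py l4
```

```text
scene 29 peg [ 0.6012 -0.031 ] r 0.0811 th -78.5 wheel mod120 -0.424
scene 28 peg [0.508 0.077] r 0.0821 th 159.7 wheel mod120 -0.456
side 34 peg [0.6451 0.101 ] r 0.0798 th 41.2 wheel mod120 -0.43
side 38 peg [0.5061 0.0739] r 0.0828 th 162.2 wheel mod120 -0.412
scene 38
 plane: s 0.03436311520691743 z 0.050464427140492055 pawl -0.07421859606395309
side 60
 plane: s 0.029394378254035885 z 0.05216169029860303 pawl 0.010431578178107914
[ 0.66282433 -0.11030604  0.12312266]
```

View pics/l4.png

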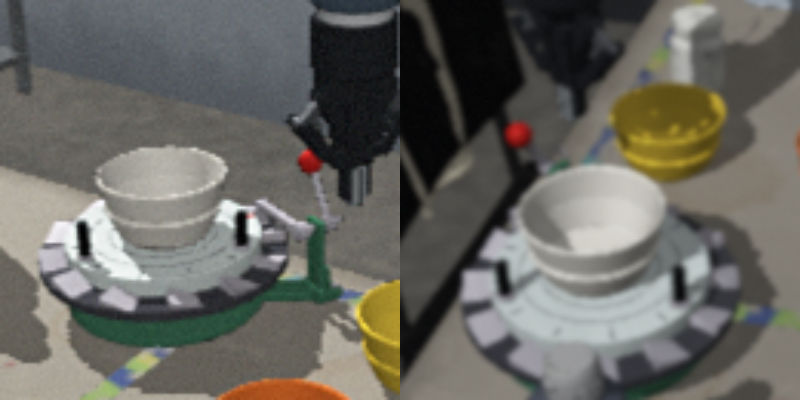

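The pawl has dropped: the ball is back at left (310,160) and right (517,133), as at the start, with the bowl centred. I retract and compare the ball pixels with the starting ones.

Call:
{"fn": "apply_moves", "kwargs": {"rows": [[1,-0.03,0,0,0,0,0],[1,-0.03,0,-0.04,0,0,0],[1,-0.03,0,-0.09,0,0,0],[1,-0.03,0,-0.14,0,0,0],[1,-0.03,0,-0.17,0,0,0],[1,-0.03,0,-0.17,0,0,0],[1,-0.03,0,-0.17,0,0,0],[1,-0.03,0,-0.17,0,0,0],[1,-0.03,0,-0.17,0,0,0]]}}

```text
time: 12.08
tool_pos: [0.6532, -0.1303, 0.2479]
ee_rot: [-3.138, 0.001, 1.149]
force: [0.3, 0.4, -0.6]
opening: -0.002
grasp_force: 0.0
```

```bash
python3 - <<'E'
from h import *
for n in ("scene","side"):
    z=np.load(n+".npz"); im,d,c=snap(n); X=cloud(d,c)
    b=dict(scene=(250,160,290,185),side=(180,175,205,200))[n]
    for q in (z['im'],im):
        h=cv2.cvtColor(q,cv2.COLOR_RGB2HSV)[b[1]:b[3],b[0]:b[2]]
        v,u=np.nonzero(((h[...,0]<8)|(h[...,0]>172))&(h[...,1]>150)&(h[...,2]>80)); print(n,u.mean()+b[0],v.mean()+b[1],len(u))
    k=(d>0)&(np.hypot(X[...,0]-.585,X[...,1]-.05)<.075)&(X[...,2]>.125)
    print(X[k].min(0),X[k].max(0))
s=sensors.get_obs();print(s['time'],s['tool_pos'])
E
python3 pegs.py
```

```text
scene 270.3863636363636 171.8409090909091 44
scene 270.3863636363636 171.8409090909091 44
[ 0.52649513 -0.01301759  0.12504781] [0.64730798 0.10779766 0.13654742]
side 190.95081967213116 186.44262295081967 61
side 190.95081967213116 186.44262295081967 61
[ 0.52724339 -0.0112665   0.12503861] [0.64553613 0.10863738 0.13646667]
12.1833 [ 0.65319794 -0.1303921   0.2481204 ]
scene 29 peg [ 0.6008 -0.0317] r 0.0818 th -78.8 wheel mod120 -0.43
scene 28 peg [0.5078 0.0775] r 0.0825 th 159.4 wheel mod120 -0.46
side 34 peg [0.645  0.1009] r 0.0797 th 41.1 wheel mod120 -0.43
side 39 peg [0.5059 0.0743] r 0.0832 th 161.9 wheel mod120 -0.417
```

The ball is at exactly its pawl-down pixels, the wheel is at about -0.43, and the bowl is centred.

```bash
python3 -c "
from workcell import r; print(r.job_done())"
```

```text
the job is handed in; nothing more can be done
None
```

Job handed in after about 12 s of arm time: the wheel is back one notch (about -0.43 rad), the pawl is fully down, the bowl was not touched and is still centred, and the arm stayed clear of the jar, cup and rib; the judge returned no verdict.

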